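Shift the reading head one notch along, over the meter's optical port

TASK

The reading head's slider hangs in the middle notch of the rail, between two devices. Lift its tab out of the notch, shift it along to the next notch on the side of the meter (the device with the round optical port) and let it drop fully home there, so that the head stands over the port. Let go of it, and do not disturb the loose things lying about.

Things in the scene. Friction and masses are not known exactly. Their poses are not given: they have to be found in the camera images.
- rail: Fixed aluminium rail on a 6 mm base plate. Origin at table level under the rail's middle notch; the rail runs along y, z up, +x towards the two devices. A bar 20 mm thick (x), 320 mm long, from 75 to 108 mm above the table, on a post near each end. Its top edge has five notches, 20 mm wide (y) and 20 mm deep, at y = -120, -60, 0, 60, 120 mm.
- slider: Loose black slider, about 0.35 kg, captive on the rail. Origin: middle of the underside of its top block (34 x 80 x 22 mm), which rests on the rail's top, 108 mm above the table, when home. Axes as the rail's. Two cheeks clasp the rail with 2 mm play each side; a keeper under the rail lets it rise 41 mm from home, no more. A grey box on its -x side and the head on its +x side are lower than the block's top.
- fin (a point): Middle of the slider's grip fin, an upright plate on its top block, 52 mm above the slider's origin (160 mm above the table when home): 14 mm thick (y, along the rail), 36 mm wide (x), reaching from 30 mm below to 30 mm above this point. Nothing stands beside it.
- tab (a point): Foot of the slider's locking tab, 17 mm below the slider's origin: 12 mm wide (y). Home, it hangs in a notch; the slider must rise more than 17 mm for it to clear the rail.
- head (a point): Centre of the underside of the reading head, a black cylinder of 32 mm diameter and 45 mm height on the slider, 55 mm to +x of the slider's origin and 25 mm below it.
- meter: Fixed white electricity meter on the base plate, 120 (x) x 100 (y) x 62 mm, with a display, a terminal strip and one round port on its top face. Origin at the centre of its underside, 6 mm above the table; it lies 90 mm to +x of the rail and 60 mm to the +y or to the -y side of the middle notch (varies).
- port (a point): Centre of the meter's round optical port (34 mm steel ring) on its top face, 70.5 mm above the table; 55 mm to +x of the rail's notch at y = +60 or -60 mm. With the slider home in that notch the head stands over it with a gap of about 12 mm.
- load_block: Fixed white block with grey cooling fins on top and no port, 120 x 100 x 62 mm, beside the meter on the other side of the middle notch. Origin at the centre of its underside.
- screwdriver: Loose screwdriver 170 mm long, lying on the base plate on the -x side of the rail. To be left alone.
- cover: Loose white terminal cover 45 x 85 x 20 mm, lying on the base plate on the -x side of the rail. To be left alone.
- mug: Loose white mug, 80 mm across and 95 mm high. To be left alone.
- clamp_meter: Loose grey hand-held clamp meter, about 220 x 90 x 40 mm. To be left alone.
There are look-alikes about, which are no part of the job. What is shaped like the slider but blue is not meant.

How it is judged:
On the way:
1. the slider's tab is lifted clear of its notch (z of slider in the frame of rail above 0.12 m), for 0.05 s.
At the end, for the whole second after the job is handed in: The slider is home in the notch beside the meter: its top block within 4 mm of resting on the rail, upright within 0.08 rad, the head within 12 mm (horizontally) of the port's centre, at rest (horizontal distance between head and port below 0.012 m and z of slider in the frame of rail below 0.112 m and angle between slider's own z axis and vertical below 0.08 rad and linear speed of slider below 0.02 m/s); the robot touches nothing.
It fails at once if a loose bystander is shifted by more than 30 mm (distance of any of screwdriver, cover, mug, clamp_meter from where it was at the start of the episode above 0.03 m).
It also fails if it takes over 35 s, if anything falls off the work surface, if the arm or the gripper's body presses on something with over 40 N, if the wrist force passes 120 N, or if a joint passes its speed limit or range.

ROBOT

A 6-joint arm with a two-finger parallel gripper is mounted at the origin on the work surface. World frame = base frame: x ahead of the robot, y to its left, z up, the work surface at z = 0. Lengths are in m, angles in rad, forces in N, time in s.
With the tool pointing down it reaches from about 0.375 to 0.975 m from the base axis. Payload 3.8 kg.
Tool frame: the origin (TCP) lies where the fingers leave the gripper's body, on its centre line; the fingertips stand 73 mm ahead of it and the grasp point (between the pads) lies 54 mm ahead of it; z points along the fingers, y is the line along which they close (so a half turn about z gives the same grasp; the last joint's range is limited). The gripper opens to 85 mm and grips with 20 to 120 N. Pads are 22 mm wide; open, the fingers measure 114 mm over their backs; the gripper's body (76 mm by 85 mm) begins 54 mm behind the grasp point. The pads swing forward as they close: fully open they stand 13 mm farther back than shut.
Start: joints at [-1.14, 0.264, 1.604, -0, 1.274, -0.037], TCP at [0.304, -0.602, 0.304] pointing down, gripper open.
Joint ranges: [-2.63, 2.63], [-0.94, 2.18], [0.31, 2.57], [-1.31, 4.45], [0, 2.66], [-2.55, 2.55]. Speed limits (rad/s): [2.57, 2.57, 3.14, 3.14, 3.14, 3.14].

INTERFACE

Orientations are given as a rotation vector (axis times angle).
In Python, from workcell import read_state, viewer, bot gives the robot as it stands.
- The arm moves only by the tool jog_arm, never from a script. Its argument "increments" is a list that holds one entry, the list of rows, each a list of 7 numbers: the shift along the tool's x, y, z in units of 30 mm (1.0 is 30 mm), then the turn, a rotation vector about the tool's x, y, z in units of 6 degrees (1.0 is 6 degrees), then the opening, from -1 (shut) to 1 (fully open). A call has exactly 5 rows; each row shifts and turns the commanded pose from where the row before left it, along the tool's axes as they then stand; what a row does not reach is not made up. A row lasts 1/12 s, in which the tool goes at most 41.7 mm and 7.16 degrees, less where a joint would pass 70% of its speed; a pose out of reach is approached as far as the arm can. A call is refused whole if a number of a shift passes 1 or a number of a turn 1, either way. A call with a gripper value outside its range is refused whole. The fingers move at their own pace and stop on an object; "force" is the grip in N (left out, the last holds). Time passes only in rows, so rows that do not move let the fingers close, or fill a call up. It gives the time, the measured TCP pose, the force, the opening and the grip force at its end, in the units of the state.
- read_state(): the state, without advancing time (a new reading comes with each control period).
- viewer.read_camera(name): name is "side" or "top" or "wrist"; returns (picture, depth): 420x560x3 uint8, blue, green, red; 420x560 float32, m along the optical axis (not along the pixel's ray), 0 where there is no reading.
- viewer.camera_params(name): a dict with "fx", "fy", "cx", "cy" (pixels), "R" (3x3) and "t" (3): a world point X has camera coordinates R X + t; the wrist camera has in their place "hand_eye" (4x4, takes a point from camera to tool coordinates, whose origin is the TCP and whose axes are the flange's). Camera axes: x right, y down, z forward; pixel columns grow to the right and rows downward; lengths in m; the calibration is good to about 2 mm. The wrist camera is an equidistant fisheye: a pixel r from the principal point sees the ray r / f radians off the axis. A picture is of the moment at which its call begins: read the wrist's pose just before it. camera_params takes no time and is no camera call.
- bot.finish_job(): hands the job in; it is judged then, once.
The state is a dict: "time": time; "q": joint angles; "joint_vel": joint speeds; "joint_torque": joint torques, N m; "tool_pos": TCP position; "tcp_rot": TCP orientation; "wrist_force": force on the tool from outside, world axes, zero at the start; "torque": the same for the moment, N m; "width": opening from 0.0 (shut) to 1.0 (fully open); "grip_force": force on a finger pad.
Only numpy, scipy, OpenCV 4.12 (cv2) and the standard library are available. Lean on these libraries where they do the work, as an engineer would, in place of code of your own. Each camera call takes 0.05 s, during which the arm holds its last target. There are 200 camera calls.

## Working session

There is one attempt and no reset: what is moved stays moved. The work goes in short steps, Python scripts to look and compute and a tool call to move; the robot and the scene stay as the last step left them, time stands still between calls to the robot, and variables do not carry over. Pictures are saved under pics/ and viewed, at most 10 in all, crops included, and the job is handed in when it is done.

Besides the shell and the picture viewer there is one more tool, called after "Call:" as name(argument=value, ...), one argument or row to a line, values as JSON. jog_arm: Moves the arm, as the interface text tells. Its arguments: {"type":"object","properties":{"increments":{"type":"array","items":{"type":"array","items":{"type":"array","items":{"type":"number"}}}},"force":{"type":"number"}},"required":["increments"]}

```bash
mkdir -p pics
cat > h.py <<'E'
import numpy as np,cv2
from scipy.spatial.transform import Rotation as Ro
from workcell import read_state,viewer,bot
def cloud(n):
    im,d=viewer.read_camera(n);p=viewer.camera_params(n)
    v,u=np.mgrid[0:420,0:560]
    c=np.stack([(u-p['cx'])/p['fx']*d,(v-p['cy'])/p['fy']*d,d],-1)
    return im,d,(c-p['t'])@np.array(p['R'])
E
python3 - <<'E'
from h import *
s=read_state();print({k:np.round(v,3) for k,v in s.items()})
for n in('top','side'):
    im,d,X=cloud(n);np.savez(f'{n}.npz',im=im,d=d,X=X);cv2.imwrite(f'pics/{n}0.png',im)
    print(n,viewer.camera_params(n))
E
```

```text
{'time': np.float64(0.0), 'q': array([-1.14 ,  0.265,  1.605, -0.   ,  1.274, -0.037]), 'joint_vel': array([ 0.001, -0.001,  0.   ,  0.   , -0.003, -0.   ]), 'joint_torque': array([ 1.0000e-03, -5.1511e+01, -3.6732e+01, -0.0000e+00,  1.3000e-02,
        0.0000e+00]), 'tool_pos': array([ 0.304, -0.602,  0.303]), 'tcp_rot': array([-3.054e+00, -7.280e-01,  1.000e-03]), 'wrist_force': array([-0.286, -0.356,  0.042]), 'torque': array([0.012, 0.003, 0.025]), 'grip_force': np.float64(0.0), 'width': np.float64(1.002)}
top {'fx': 525.8511804405821, 'fy': 525.8511804405821, 'cx': 281.27876142061183, 'cy': 197.59944407896478, 'R': array([[-1.73943104e-03, -9.99974564e-01,  6.91707703e-03],
       [-9.92798725e-01,  8.98324180e-04, -1.19791001e-01],
       [ 1.19781741e-01, -7.07563344e-03, -9.92775035e-01]]), 't': array([0.01717248, 0.50806915, 1.43352368])}
side {'fx': 431.1522142229306, 'fy': 431.1522142229306, 'cx': 281.0848971372129, 'cy': 214.1401575338165, 'R': array([[-0.91109757, -0.41187277,  0.01618784],
       [-0.31095491,  0.66101841, -0.6829068 ],
       [ 0.27057026, -0.62722841, -0.73032613]]), 't': array([0.45238946, 0.20673774, 1.05820709])}
```

View pics/top0.png

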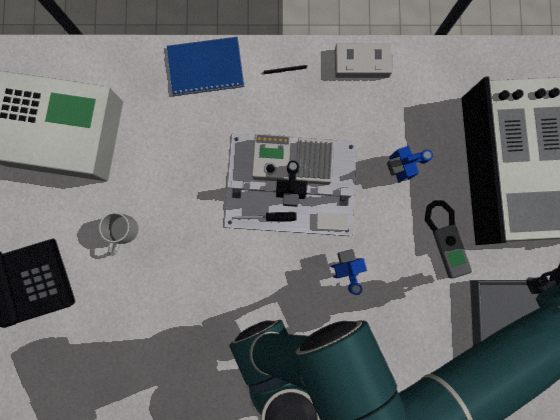

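View pics/side0.png

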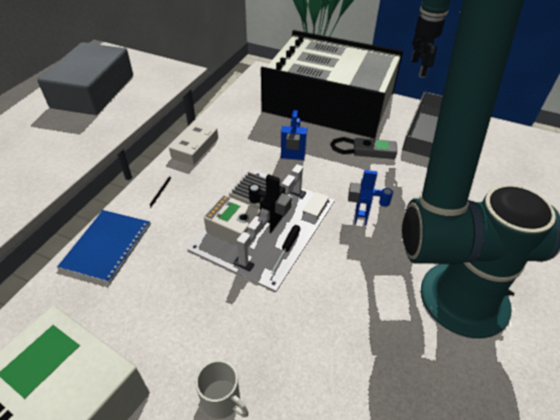

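The top view shows three slider-shaped things: a black one at (291,185) on the rail of the white plate, and blue ones at (405,162) and (350,270). The black one is meant, because it is on the rail between the two devices. The meter (green display, dark port) is at about (270,160) and the finned block at (315,160), so the meter is on the image-left side, which is +y.

Run:
```python
from h import *
t=np.load('top.npz');im,X,d=t['im'],t['X'],t['d']
c=cv2.resize(im[125:245,210:370],None,fx=5,fy=5,interpolation=cv2.INTER_CUBIC);cv2.imwrite('pics/crop.png',c)
for n,(r0,r1,c0,c1) in {'top':(125,245,215,365),'side':(160,300,180,345)}.items():
    t=np.load(n+'.npz');im,X,d=t['im'][r0:r1,c0:c1],t['X'][r0:r1,c0:c1],t['d'][r0:r1,c0:c1]
    z=X[...,2];ok=d>0;g=im.max(-1).astype(int)
    def rep(name,m):
        P=X[m]
        if len(P)<5: print(n,name,len(P));return
        rc=cv2.minAreaRect((P[:,:2]*1000).astype(np.float32))
        print(n,name,len(P),P.mean(0).round(4),'rect',np.round(rc[0],1),np.round(rc[1],1),round(rc[2],2))
    rep('plate',ok&(abs(z-.006)<.005)&(g>150))
    rep('rail',ok&(abs(z-.108)<.006)&(g>90))
    rep('fin',ok&(z>.175)&(z<.2)&(g<70))
    rep('above150',ok&(z>.15)&(z<.2))
    rep('block',ok&(abs(z-.13)<.005)&(g<70))
    rep('devtop',ok&(abs(z-.068)<.006)&(g>100))
```

```text
top plate 3903 [ 0.5266 -0.0295  0.0046] rect [551.4  -7.8] [430.1 342.9] 89.97
top rail 437 [ 0.5257 -0.011   0.1069] rect [525.7  -8.8] [318.9  20.5] 86.02
top fin 80 [ 0.5254 -0.0092  0.1879] rect [526.   -9.4] [13.2 35.6] 84.22
top above150 92 [ 0.5235 -0.009   0.1847] rect [525.7  -9.3] [13.9 36.3] 86.01
top block 355 [ 0.5303 -0.0087  0.1284] rect [532.8  -5.8] [107.1  82.6] 24.33
top devtop 829 [0.6195 0.0421 0.0672] rect [616.  -13.2] [214.2 118.2] 86.16
side plate 3644 [0.5307 0.025  0.0037] rect [566.4 -22.6] [519.  524.9] 25.19
side rail 384 [0.5278 0.0131 0.1066] rect [526.3  -9.5] [321.6  22.4] 85.89
side fin 96 [ 0.5247 -0.0049  0.1848] rect [524.9  -9.4] [18.9 35.1] 79.39
side above150 203 [ 0.5248 -0.0043  0.1743] rect [525.3  -9.3] [19. 36.] 81.1
side block 237 [0.5294 0.0033 0.1285] rect [536.2  -5.8] [95.5 92. ] 34.72
side devtop 1179 [0.6209 0.0453 0.0675] rect [596.4 -12.4] [318.9 159. ] 85.83
```

View pics/crop.png

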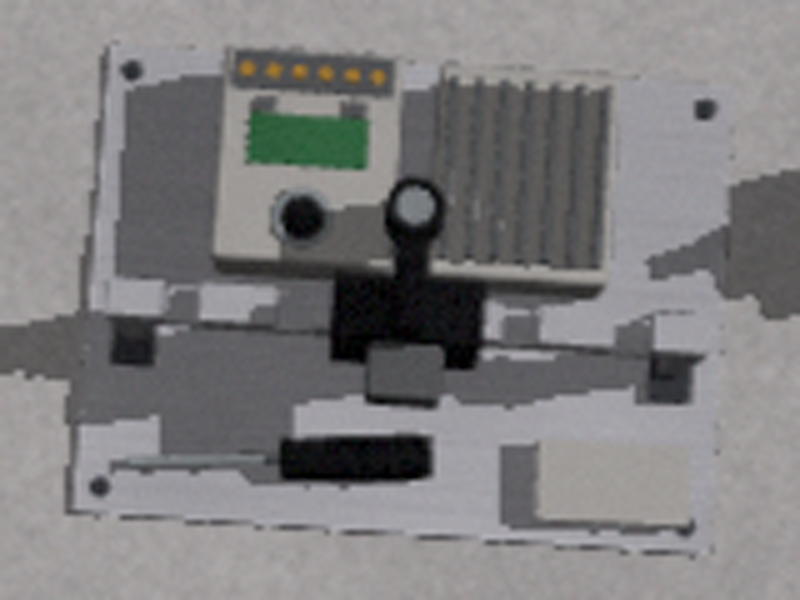

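The crop confirms it: the black slider is in the middle notch, and the port at crop (302,217), full-image (270,168), is on the +y side. The fin is at about (0.526, -0.009), with the rail yawed by about -4°. I'll start the transit.

Call:
jog_arm(
  increments=[
    [[0.9, -0.83, -0.2, 0, 0, 0, 1], [0.9, -0.83, -0.2, 0, 0, 0, 1], [0.9, -0.83, 0, 0, 0, 0, 1], [0.9, -0.83, 0, 0, 0, 0, 1], [0.9, -0.83, 0, 0, 0, 0, 1]],
  ],
  force=60,
)

```text
time: 0.52
tool_pos: [0.3688, -0.4288, 0.3154]
tcp_rot: [-3.055, -0.727, 0.0]
wrist_force: [0.9, 0.9, 0.4]
width: 0.999
grip_force: 0.0
```

Call:
jog_arm(
  increments=[
    [[0.9, -0.83, 0, 0, 0, 0, 1], [0.9, -0.83, 0, 0, 0, 0, 1], [0.9, -0.83, 0, 0, 0, 0, 1], [0.9, -0.83, 0, 0, 0, 0, 1], [0.9, -0.83, 0, 0, 0, 0, 1]],
  ],
)

```text
time: 0.93
tool_pos: [0.433, -0.2566, 0.3155]
tcp_rot: [-3.056, -0.727, 0.001]
wrist_force: [1.1, 0.1, -0.0]
width: 1.002
grip_force: 0.0
```

Call:
jog_arm(
  increments=[
    [[0.9, -0.83, 0, 0, 0, 0, 1], [0.9, -0.83, 0, 0, 0, 0, 1], [0.9, -0.83, 0, 0, 0, 0, 1], [0.9, -0.83, 0, 0, 0, 0, 1], [0.9, -0.83, 0, 0, 0, 0, 1]],
  ],
)

```text
time: 1.35
tool_pos: [0.4974, -0.0846, 0.3156]
tcp_rot: [-3.056, -0.728, 0.001]
wrist_force: [0.3, 0.2, -0.5]
width: 1.004
grip_force: 0.0
```

Call:
jog_arm(
  increments=[
    [[0.9, -0.83, 0, 0, 0, 0.8, 1], [0, 0, 0, 0, 0, 1, 1], [0, 0, 0, 0, 0, 1, 1], [0, 0, 0, 0, 0, 1, 1], [0, 0, 0, 0, 0, 1, 1]],
  ],
)

```text
time: 1.77
tool_pos: [0.5101, -0.0514, 0.3153]
tcp_rot: [-3.141, 0.061, 0.002]
wrist_force: [0.6, -0.8, -0.6]
width: 0.995
grip_force: 0.0
```

Call:
jog_arm(
  increments=[
    [[0.2, -0.7, 0, 0, 0, 0.3, 1], [0.22, -0.73, 0, 0, 0, 0, 1], [0, 0, 0.4, 0, 0, 0, 1], [0, 0, 0.3, 0, 0, 0, 1], [0, 0, 0, 0, 0, 0, 1]],
  ],
)

```text
time: 2.18
tool_pos: [0.5233, -0.0099, 0.2916]
tcp_rot: [3.14, -0.103, -0.009]
wrist_force: [-0.5, -0.3, -1.7]
width: 1.001
grip_force: 0.0
```

Run:
```python
from h import *
s=read_state();print(np.round(s['tool_pos'],4),Ro.from_rotvec(s['tcp_rot']).as_matrix().round(3).tolist())
im,d=viewer.read_camera('wrist');cv2.imwrite('pics/w1.png',im)
```

```text
[ 0.5233 -0.0099  0.2916] [[0.998, -0.065, -0.006], [-0.065, -0.998, -0.0], [-0.006, 0.0, -1.0]]
```

View pics/w1.png

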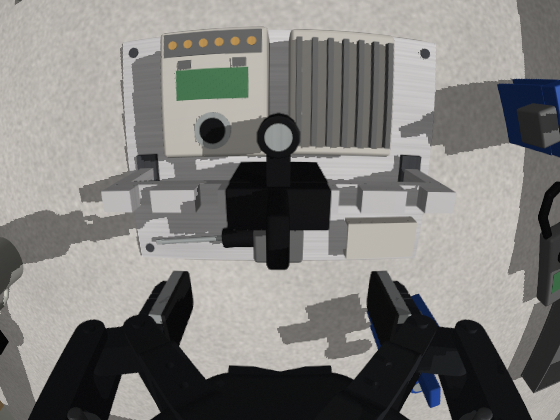

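The wrist view shows the fin at (278,240), centred between the open pads at (180,300) and (380,300), with the port at (212,130) to its left. I'll go down and grip.

Call:
jog_arm(
  increments=[
    [[0.08, 0, 0.6, 0, 0, 0, 1], [0, 0, 0.6, 0, 0, 0, 1], [0, 0, 0.6, 0, 0, 0, 1], [0, 0, 0.6, 0, 0, 0, 1], [0, 0, 0, 0, 0, 0, 1]],
  ],
)

```text
time: 2.65
tool_pos: [0.5247, -0.0107, 0.2189]
tcp_rot: [-3.14, 0.106, 0.012]
wrist_force: [-1.1, 0.5, 0.2]
width: 0.999
grip_force: 0.0
```

Call:
jog_arm(
  increments=[
    [[0, 0, 0, 0, 0, 0, -1], [0, 0, 0, 0, 0, 0, -1], [0, 0, 0, 0, 0, 0, -1], [0, 0, 0, 0, 0, 0, -1], [0, 0, 0, 0, 0, 0, -1]],
  ],
  force=60,
)

```text
time: 3.07
tool_pos: [0.5281, -0.0101, 0.2242]
tcp_rot: [3.14, -0.104, 0.003]
wrist_force: [0.1, 0.0, -0.3]
width: 0.298
grip_force: 0.0
```

Call:
jog_arm(
  increments=[
    [[0, 0, 0, 0, 0, 0, -1], [0, 0, 0, 0, 0, 0, -1], [0, 0, 0, 0, 0, 0, -1], [0, 0, 0, 0, 0, 0, -1], [0, 0, 0, 0, 0, 0, -1]],
  ],
)

```text
time: 3.48
tool_pos: [0.528, -0.0099, 0.2237]
tcp_rot: [-3.14, 0.104, -0.002]
wrist_force: [-0.1, 2.0, 4.1]
width: 0.155
grip_force: 62.6
```

Call:
jog_arm(
  increments=[
    [[0, 0, -0.2, 0, 0, 0, -1], [0, 0, -0.2, 0, 0, 0, -1], [0, 0, -0.25, 0, 0, 0, -1], [0, 0, -0.25, 0, 0, 0, -1], [0, 0, 0, 0, 0, 0, -1]],
  ],
)

```text
time: 3.9
tool_pos: [0.5282, -0.0102, 0.2518]
tcp_rot: [3.14, -0.104, 0.004]
wrist_force: [0.3, -1.0, -1.9]
width: 0.157
grip_force: 61.4
```

```bash
cat > m.py <<'E'
from h import *
s=read_state();print(np.round(s['tool_pos'],4),s['wrist_force'].round(1))
for n,(r0,r1,c0,c1) in {'side':(150,260,230,310)}.items():
    im,d,X=cloud(n);cv2.imwrite('pics/now_%s.png'%n,cv2.resize(im[130:300,160:360],None,fx=4,fy=4))
    R=Ro.from_euler('z',-4,degrees=True).as_matrix()
    Y=(X-np.array([.526,-.009,0]))@R   # rail frame
    g=im.max(-1);m=(d>0)&(g<70)&(abs(Y[...,0])<.017)&(abs(Y[...,1])<.13)&(Y[...,2]>.1)&(Y[...,2]<.19)
    for a in np.arange(-.06,.13,.01):
        q=m&(abs(Y[...,1]-a)<.005)
        if q.sum()>3: print(n,'y',round(a,3),'n',q.sum(),'z pct',np.percentile(Y[q][:,2],[10,50,90]).round(4))
E
python3 m.py
```

```text
[ 0.5282 -0.0102  0.2518] [ 0.3 -1.  -1.9]
side y -0.04 n 6 z pct [0.155  0.1567 0.1571]
side y -0.03 n 16 z pct [0.1494 0.1564 0.1581]
side y -0.02 n 9 z pct [0.1546 0.1554 0.1572]
side y -0.01 n 8 z pct [0.154  0.1656 0.1835]
side y 0.0 n 36 z pct [0.1565 0.1693 0.1873]
side y 0.01 n 98 z pct [0.155  0.1614 0.183 ]
side y 0.02 n 81 z pct [0.1102 0.1555 0.1831]
side y 0.03 n 81 z pct [0.1087 0.1488 0.158 ]
side y 0.04 n 128 z pct [0.1096 0.1419 0.1566]
side y 0.08 n 4 z pct [0.1011 0.1017 0.1036]
```

View pics/now_side.png

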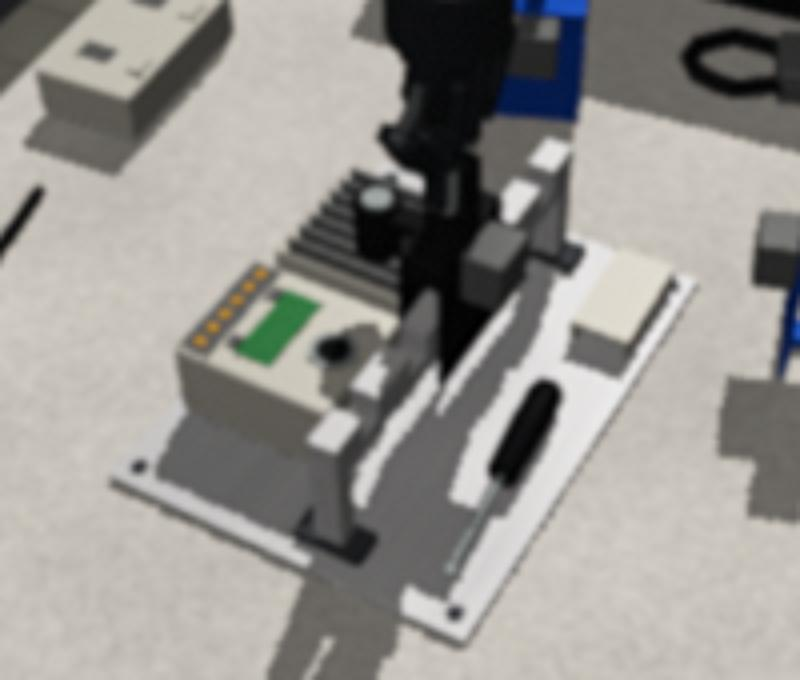

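The block top is now at 0.157 m, so the slider has risen 28 mm and is level: head at crop (377,215), port at (335,350). Now I'll shift 60 mm along the rail.

Call:
jog_arm(
  increments=[
    [[0, -0.3, 0, 0, 0, 0, -1], [0, -0.4, 0, 0, 0, 0, -1], [0, -0.5, 0, 0, 0, 0, -1], [0, -0.5, 0, 0, 0, 0, -1], [0, -0.3, 0, 0, 0, 0, -1]],
  ],
)

```text
time: 4.37
tool_pos: [0.531, 0.052, 0.2493]
tcp_rot: [-3.139, 0.103, 0.002]
wrist_force: [0.2, -0.4, -3.5]
width: 0.157
grip_force: 61.4
```

Call:
jog_arm(
  increments=[
    [[0, 0, 0, 0, 0, 0, -1], [0, 0, 0, 0, 0, 0, -1], [0, 0, 0, 0, 0, 0, -1], [0, 0, 0, 0, 0, 0, -1], [0, 0, 0, 0, 0, 0, -1]],
  ],
)

```text
time: 4.78
tool_pos: [0.5314, 0.0493, 0.2498]
tcp_rot: [3.14, -0.105, -0.0]
wrist_force: [-0.8, 0.3, -2.5]
width: 0.155
grip_force: 61.3
```

Call:
jog_arm(
  increments=[
    [[0, 0, 0.2, 0, 0, 0, -1], [0, 0, 0.2, 0, 0, 0, -1], [0, 0, 0.2, 0, 0, 0, -1], [0, 0, 0.15, 0, 0, 0, -1], [0, 0, 0.1, 0, 0, 0, -1]],
  ],
)

```text
time: 5.2
tool_pos: [0.531, 0.0497, 0.2236]
tcp_rot: [-3.14, 0.105, 0.003]
wrist_force: [-4.3, -0.5, 12.2]
width: 0.153
grip_force: 63.5
```

Call:
jog_arm(
  increments=[
    [[0, 0, 0, 0, 0, 0, -1], [0, 0, 0, 0, 0, 0, -1], [0, 0, 0, 0, 0, 0, -1], [0, 0, 0, 0, 0, 0, -1], [0, 0, 0, 0, 0, 0, -1]],
  ],
)

```text
time: 5.62
tool_pos: [0.5314, 0.0498, 0.2243]
tcp_rot: [-3.14, 0.104, -0.0]
wrist_force: [-0.2, 0.0, -3.4]
width: 0.159
grip_force: 61.3
```

The slider is nearly home, about 0.6 mm up. I'll release it and back off straight up.

Call:
jog_arm(
  increments=[
    [[0, 0, 0, 0, 0, 0, 0.3], [0, 0, 0, 0, 0, 0, 0.6], [0, 0, 0, 0, 0, 0, 1], [0, 0, 0, 0, 0, 0, 1], [0, 0, 0, 0, 0, 0, 1]],
  ],
)

```text
time: 6.03
tool_pos: [0.5317, 0.0498, 0.2247]
tcp_rot: [-3.14, 0.104, -0.001]
wrist_force: [-0.5, -0.2, 0.3]
width: 0.855
grip_force: 0.0
```

Call:
jog_arm(
  increments=[
    [[0, 0, 0, 0, 0, 0, 1], [0, 0, 0, 0, 0, 0, 1], [0, 0, -0.6, 0, 0, 0, 1], [0, 0, -1, 0, 0, 0, 1], [0, 0, -1, 0, 0, 0, 1]],
  ],
)

```text
time: 6.45
tool_pos: [0.5304, 0.0498, 0.3017]
tcp_rot: [3.14, -0.104, -0.006]
wrist_force: [1.2, -0.4, 0.2]
width: 0.999
grip_force: 0.0
```

Call:
jog_arm(
  increments=[
    [[0, 0, -0.9, 0, 0, 0, 1], [0, 0, -0.5, 0, 0, 0, 1], [0, 0, 0, 0, 0, 0, 1], [0, 0, 0, 0, 0, 0, 1], [0, 0, 0, 0, 0, 0, 1]],
  ],
)

```text
time: 6.87
tool_pos: [0.5308, 0.0498, 0.3429]
tcp_rot: [3.14, -0.104, -0.003]
wrist_force: [0.8, -0.2, 0.2]
width: 0.999
grip_force: 0.0
```

```bash
python3 m.py
python3 - <<'E'
from h import *
im,d=viewer.read_camera('wrist');cv2.imwrite('pics/w2.png',im)
E
```

```text
[0.5308 0.0498 0.3429] [ 0.8 -0.2  0.2]
side y 0.02 n 11 z pct [0.1167 0.1281 0.13  ]
side y 0.03 n 17 z pct [0.1241 0.1277 0.1299]
side y 0.04 n 9 z pct [0.1265 0.1285 0.1309]
side y 0.05 n 9 z pct [0.1282 0.1862 0.1884]
side y 0.06 n 118 z pct [0.1343 0.1673 0.1889]
side y 0.07 n 164 z pct [0.1285 0.1514 0.1824]
side y 0.08 n 47 z pct [0.1149 0.1282 0.1296]
side y 0.09 n 46 z pct [0.119  0.1284 0.1313]
side y 0.1 n 92 z pct [0.1078 0.1198 0.1287]
```

View pics/now_side.png

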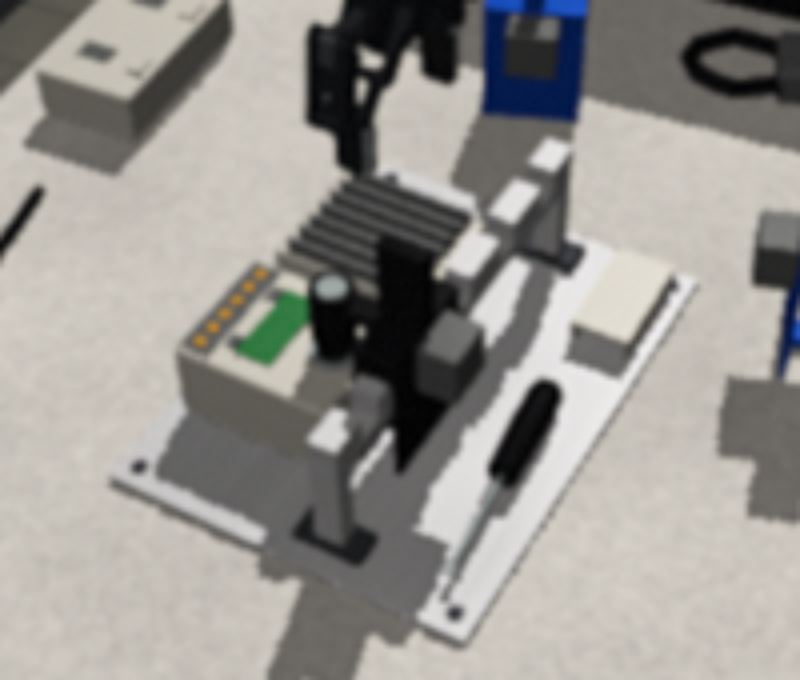

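View pics/w2.png

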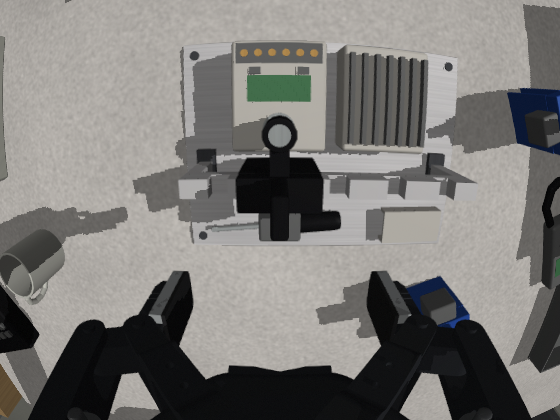

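The slider is home: its block top is at 0.130 m, it is level, and it sits at y≈+60 mm. The head at wrist (279,135) covers the port, the gripper is clear, and the loose things are where they were.

```bash
python3 -c "
from workcell import bot
print(bot.finish_job())"
```

```text
the job is handed in; nothing more can be done
None
```

I moved the black slider to the notch beside the meter (the +y side), where it is fully home with the head over the port, released it undisturbed by the gripper, left the loose things where they lay, and handed the job in at about 7 s (no verdict was returned).

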